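# Turn the spice carousel until the pepper mill faces front

### The job

Push the rim of the spice carousel round gently with your fingertips until the lobe with the wooden pepper mill is at the front, lined up with the tongue that sticks out from the carousel's foot. Either direction will do, in as many pushes as you like, but do not touch, lift or tip the mill or the spice jars that ride on it, and leave the mug and the tea box alone. Finish with the carousel at rest and your hand clear of it.

Things in the scene. Friction and masses are not known exactly. Their poses are not given: they have to be found in the camera images.
- foot: Fixed brown wooden foot under the tray, 170 mm across, 10 mm high. A flat tongue (26 mm wide, 8 mm high, brass stud on its round end rising to 11 mm) sticks out from under the tray to 186 mm from the axis: it marks the carousel's front, roughly towards the robot. Origin on the turning axis at worktop height, z up; the tongue lies along the foot's -x axis.
- tray (a point): Pale wooden turning tray, a four-leaf clover from above: disc of 92 mm radius and four round lobes of 45 mm radius centred 125 mm from the axis along this point's +x, +y, -x, -y (rim at most 170 mm from the axis); underside 22, top 40 mm above the worktop. Closed fingertips fit in the wide notches between lobes, to push a lobe's flank. Point on the axis at the underside, z up, turns with the tray.
- carousel (a joint): Turn of the tray since the start (rad): 0 at the start, positive counter-clockwise seen from above. On the tray four collars, 64 mm inside, 10 mm high, centred 52 mm from the axis in line with the lobes, hold one container each. Free to turn either way, many turns; its bearing drags with about 0.2 N m, so a push of about 2 N at the rim turns it and it stays where it is left.
- mill_mid (a point): Point on the axis of the wooden pepper mill, half-way up. Turned wood with a waist and a small metal knob, 58 mm across, 170 mm tall, the tallest thing on the tray; stands loose and upright in one of the four collars (any of them). Not to be touched.
- jar_a_mid (a point): Point on the axis of a spice jar with green cap, upright, 46 mm across and 106 mm tall, half-way up. It stands loose in one of the tray's four collars (any of them); leave it untouched.
- jar_b_mid (a point): Point on the axis of a spice jar with dark cap (green emblem on top), upright, 40 mm across and 105 mm tall, half-way up. It stands loose in one of the tray's four collars (any of them); leave it untouched.
- jar_c_mid (a point): Point on the axis of a spice jar with yellow cap, upright, 42 mm across and 96 mm tall, half-way up. It stands loose in one of the tray's four collars (any of them); leave it untouched.
- mug_mid (a point): Loose white mug with blue sprigs, 79 mm across without the handle, 98 mm tall; point half-way up. Bystander, left of the carousel.
- tea_box_mid (a point): Loose dark tea carton 50x73x112 mm; point half-way up. Bystander, left of the mug.
Things that resemble listed ones, but are neither listed nor needed, are in the scene too. Leave any purple look-alike of the part that bears jar_a_mid alone.

How it is judged:
At the end, for the whole second after the job is handed in: The tray is at rest with the pepper mill's lobe within 10 degrees (0.175 rad) of the foot's tongue; mill and jars stand upright in their collars; mug and tea box are within 20 mm of where they stood ((angle between the x axis of tray and the x axis of foot, either way round below 0.175 rad or angle between the y axis of tray and the x axis of foot, either way round below 0.175 rad) and x of mill_mid in the frame of foot below -0.035 m and y of mill_mid in the frame of foot between -0.025 and 0.025 m and velocity of joint carousel between -0.05 and 0.05 rad/s and angle between each of mill_mid, jar_a_mid, jar_b_mid, jar_c_mid's own z axis and vertical below 0.15 rad and z of mill_mid in the frame of tray below 0.115 m and horizontal distance between mill_mid and tray between 0.034 and 0.07 m and z of jar_a_mid in the frame of tray below 0.083 m and horizontal distance between jar_a_mid and tray between 0.034 and 0.07 m and z of jar_b_mid in the frame of tray below 0.0825 m and horizontal distance between jar_b_mid and tray between 0.034 and 0.07 m and z of jar_c_mid in the frame of tray below 0.078 m and horizontal distance between jar_c_mid and tray between 0.034 and 0.07 m and distance of each of mug_mid, tea_box_mid from where it was at the start of the episode below 0.02 m); the robot touches nothing.
It fails at once if the robot touches the pepper mill or a spice jar (contact force between any of mill, jar_a, jar_b, jar_c and the fingers above 0.5 N or contact force between any of mill, jar_a, jar_b, jar_c and the arm above 0.5 N).
It fails at once if the pepper mill or a spice jar is lifted or tips over (z of mill_mid in the frame of tray above 0.123 m or angle between any of mill_mid, jar_a_mid, jar_b_mid, jar_c_mid's own z axis and vertical above 0.3 rad or z of jar_a_mid in the frame of tray above 0.091 m or z of jar_b_mid in the frame of tray above 0.0905 m or z of jar_c_mid in the frame of tray above 0.086 m).
It fails at once if the carousel is whirled round (over 2.5 rad/s) (velocity of joint carousel above 2.5 rad/s or velocity of joint carousel below -2.5 rad/s).
It fails at once if the mug or the tea box is knocked aside (distance of any of mug_mid, tea_box_mid from where it was at the start of the episode above 0.03 m).
It also fails if it takes over 61 s, if anything falls off the work surface, if the arm or the gripper's body presses on something with over 40 N, if the wrist force passes 120 N, or if a joint passes its speed limit or range.

### The arm

A 7-joint arm with a two-finger parallel gripper is mounted at the origin on a cart in front of the work surface, level with it; the furniture and walls round the work are solid. World frame = base frame: x ahead of the robot, y to its left, z up, the work surface at z = 0. Lengths are in m, angles in rad, forces in N, time in s.
With the tool pointing down it reaches from about 0.425 to 0.95 m from the base axis. Payload 4.7 kg.
Tool frame: the origin (TCP) lies midway between the tips of the shut fingers; the grasp point (between the pads) lies 19 mm behind it; z points along the fingers, y is the line along which they close (so a half turn about z gives the same grasp; the last joint's range is limited). The gripper opens to 87 mm and grips with 3 to 60 N. Pads are 19 mm wide; open, the fingers measure 117 mm over their backs; the gripper's body (75 mm by 190 mm) begins 51 mm behind the grasp point.
Start: joints at [1.083, 0.469, -0.049, 1.532, 0.024, 1.141, -0.082], TCP at [0.299, -0.605, 0.223] pointing down, gripper open.
Joint ranges: [-2.59, 2.59], [-0.33, 1.99], [-1.39, 1.29], [0.1, 2.45], [-1.04, 4.18], [0.21, 1.99], [-2.66, 2.66]. Speed limits (rad/s): [2.57, 2.57, 3.14, 3.14, 3.14, 3.14, 3.14].

### API

Orientations are given as a unit quaternion [x, y, z, w].
In Python, from station import * gives the robot as it stands.
- The arm moves only by the tool move_arm, never from a script. Its argument "plan" is one flat list of numbers, 7 for each row, row after row: the shift along the tool's x, y, z scaled (see below), then the turn, a rotation vector about the tool's x, y, z scaled (see below), then the gripper command: -1 is fully open, 1 is shut, values between are in proportion. In form: [tx, ty, tz, ax, ay, az, fingers, tx, ty, tz, ax, ay, az, fingers, ...]. A call has exactly 8 rows; each row shifts and turns the commanded pose from where the row before left it, along the tool's axes as they then stand; what a row does not reach is not made up. The controller multiplies each number of a shift by 0.8 m and each number of a turn by 90 degrees. A row lasts 1/8 s, in which the tool goes at most 62.5 mm and 10.7 degrees, less where a joint would pass 70% of its speed; a pose out of reach is approached as far as the arm can. A call with a number of a shift or a turn outside -1 to 1 is refused whole. A call with a gripper value outside its range is refused whole. The fingers move at their own pace and stop on an object; "newtons" is the grip in N (left out, the last holds). Time passes only in rows, so rows that do not move let the fingers close, or fill a call up. It gives the time, the measured TCP pose, the force, the opening and the grip force at its end, in the units of the state.
- state(): the state, without advancing time (a new reading comes with each control period).
- capture(name): name is "scene" or "top" or "wrist"; returns a dict with "img" (384x512x3 uint8, red, green, blue), "z_map" (384x512 float32, m along the optical axis (not along the pixel's ray), 0 where there is no reading), "fovy" (degrees; the focal length in pixels is half the picture's height over the tangent of half this angle, whatever the lens; pixels are square), "cx", "cy" (the principal point, pixels), "k1" (the pictures are not rectified: a ray, as slopes to the right and down, at radius r is drawn at 1 + k1 r^2 times it, then the intrinsics apply), "R" (3x3) and "t" (3): a world point X has camera coordinates R X + t. Camera axes: x right, y down, z forward; pixel columns grow to the right and rows downward; lengths in m; the calibration is good to about 2 mm. A picture is of the moment at which its call begins.
- job_done(): hands the job in; it is judged then, once.
The state is a dict: "time": time; "joints": joint angles; "joint_velocities": joint speeds; "tau": joint torques, N m; "tool_pos": TCP position; "ee_rot": TCP orientation; "contact_force": force on the tool from outside, world axes, zero at the start; "wrist_torque": the same for the moment, N m; "finger_gap": finger opening in m; "grasp_force": force on a finger pad.
Only numpy, scipy, OpenCV 4.12 (cv2) and the standard library are available. Lean on these libraries where they do the work, as an engineer would, in place of code of your own. Each camera call takes 0.05 s, during which the arm holds its last target. There are 200 camera calls.

## Working session

There is one attempt and no reset: what is moved stays moved. The work goes in short steps, Python scripts to look and compute and a tool call to move; the robot and the scene stay as the last step left them, time stands still between calls to the robot, and variables do not carry over. Pictures are saved under pics/ and viewed, at most 10 in all, crops included, and the job is handed in when it is done.

Besides the shell and the picture viewer there is one more tool, called as a command line: name --argument value ..., lists and objects as JSON in quotes. move_arm: Moves the arm, as the interface text tells. Shifts and turns lie within -1 to 1; 1 stands for 0.8 m of shift or 90 degrees of turn. Its arguments: {"type":"object","properties":{"plan":{"type":"array","items":{"type":"number","minimum":-1,"maximum":1}},"newtons":{"type":"number"}},"required":["plan"]}

```bash
mkdir -p pics
cat > h.py <<'E'
from station import *
import numpy as np, cv2
def K(c):
    f=c["img"].shape[0]/2/np.tan(np.radians(c["fovy"])/2); return f
def ray(c,u,v):
    f=K(c); d=np.array([(u-c["cx"])/f,(v-c["cy"])/f]); s=d.copy()
    for _ in range(20): s=d/(1+c["k1"]*(s@s))
    return c["R"].T@np.array([s[0],s[1],1.]), -c["R"].T@c["t"]
def onz(c,u,v,z):
    d,o=ray(c,u,v); return o+d*(z-o[2])/d[2]
def depth(c,u,v):
    d,o=ray(c,u,v); return o+d*c["z_map"][int(v),int(u)]
def cloud(c):
    h,w=c["z_map"].shape; f=K(c); vv,uu=np.mgrid[:h,:w].astype(float)
    a=(uu-c["cx"])/f; b=(vv-c["cy"])/f; x,y=a.copy(),b.copy()
    for _ in range(20):
        k=1+c["k1"]*(x*x+y*y); x,y=a/k,b/k
    z=c["z_map"]; P=np.stack([x*z,y*z,z],-1)-c["t"]
    return P@c["R"]
def save(c,n): cv2.imwrite(f"pics/{n}.png",c["img"][:,:,::-1])
E
python3 - <<'E'
from h import *
import pickle
a=capture("top"); b=capture("scene"); pickle.dump((a,b),open("c0.pkl","wb"))
cv2.imwrite("pics/top0.png",a["img"][:,:,::-1]); save(b,"scene0")
for c in (a,b): print(c["fovy"],-c["R"].T@c["t"],c["k1"])
s=state(); print(s["time"],s["tool_pos"],s["ee_rot"])
E
```

```text
53.0762832906948 [0.48184758 0.03837833 1.1030196 ] -0.09000891781595084
49.22657341495699 [ 0.81004558 -0.47591239  1.06317403] -0.08834067146008553
0.1 [ 0.29869005 -0.60471263  0.22160293] [ 9.73800820e-01  2.27400943e-01 -2.48170516e-04 -8.44040953e-04]
```

View pics/top0.png

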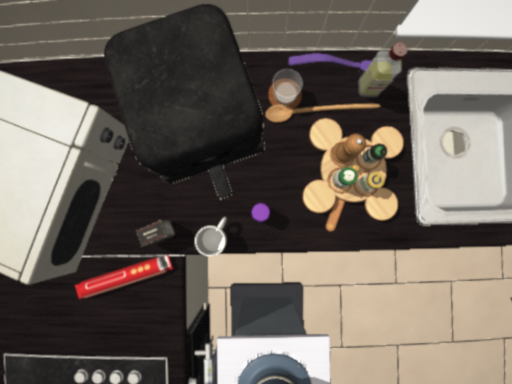

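View pics/scene0.png

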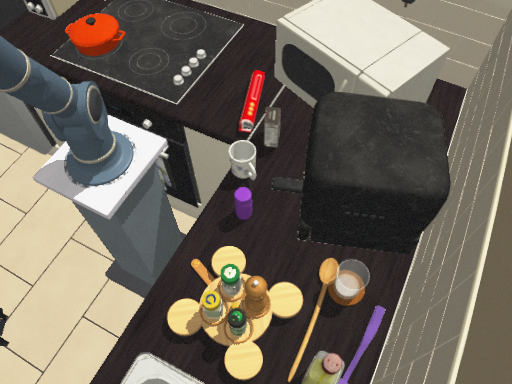

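The top view shows the carousel centred near (353,169), with its tongue ending at (333,225). The lobes are at (325,133), (387,141), (320,197) and (381,205).

What could be taken for what:
- **Mill:** the brown turned knob at (350,150). The glass at (286,85) and the bottle at (380,70) are not it.
- **Green jar:** (346,176). The purple cylinder at (260,212) is its look-alike and stays untouched.
- **Mug and tea box:** (210,240) and (155,233).

Next I'll measure and check the mill in a close crop.

Run:
```python
from h import *
import pickle
a,b=pickle.load(open("c0.pkl","rb"))
P=cloud(a); img=a["img"].astype(int)
hsv=cv2.cvtColor(a["img"],cv2.COLOR_RGB2HSV)
roi=np.zeros(P.shape[:2],bool); roi[110:240,290:415]=1
m=roi&(P[...,2]>.03)&(P[...,2]<.05)
# lobes: disc-like comps via distance from guess
c0=np.median(P[m][:,:2],0); print("c0",c0,m.sum())
for (u,v) in [(325,133),(387,141),(320,197),(381,205)]:
    q=onz(a,u,v,.04); s=m&(np.hypot(P[...,0]-q[0],P[...,1]-q[1])<.05)
    pts=onz  # circle by minimum enclosing of outer region
    w=P[s][:,:2]; print("lobe",q.round(3),w.mean(0).round(3), P[s][:,2].mean().round(3))
t=roi&(P[...,2]<.02)&(P[...,2]>.003)&(img[...,0]>90)
for p in [(333,222),(332,227),(338,210)]: print("tongue",onz(a,*p,.008).round(3),depth(a,*p).round(3))
for n,p,z in [("mill",(354,143),.20),("a",(347,175),.14),("b",(379,151),.14),("c",(376,179),.13)]:
    print(n,onz(a,*p,z).round(3),depth(a,*p).round(3))
hi=roi&(P[...,2]>.17); print("hi",P[hi].mean(0) if hi.any() else None)
for n,p in [("mug",(210,240)),("purple",(260,212)),("tea",(155,233)),("spoon",(330,108)),("sink",(420,200))]: print(n,depth(a,*p).round(3))
x=np.hstack([cv2.resize(a["img"][110:240,290:415],(400,416),interpolation=3),cv2.resize(b["img"][235:384,160:310],(400,416),interpolation=3)])
cv2.imwrite("pics/crop.png",x[:,:,::-1])
```

```text
c0 [ 0.60788515 -0.21754428] 4358
lobe [ 0.725 -0.158  0.04 ] [ 0.72  -0.159] 0.04
lobe [ 0.699 -0.334  0.04 ] [ 0.701 -0.339] 0.04
lobe [ 0.544 -0.137  0.04 ] [ 0.549 -0.136] 0.04
lobe [ 0.518 -0.308  0.04 ] [ 0.523 -0.308] 0.04
tongue [ 0.474 -0.178  0.008] [ 0.474 -0.177  0.012]
tongue [ 0.46  -0.174  0.008] [ 0.46  -0.174  0.011]
tongue [ 0.508 -0.193  0.008] [ 0.508 -0.193  0.009]
mill [ 0.663 -0.197  0.2  ] [ 0.663 -0.198  0.198]
a [ 0.593 -0.192  0.14 ] [ 0.592 -0.19   0.145]
b [ 0.653 -0.277  0.14 ] [ 0.652 -0.276  0.143]
c [ 0.582 -0.269  0.13 ] [ 0.581 -0.266  0.139]
hi [ 0.62831551 -0.15723005  0.36304198]
mug [0.43  0.173 0.007]
purple [0.505 0.03  0.107]
tea [0.482 0.038 1.103]
spoon [ 0.805 -0.181  0.013]
sink [ 0.531 -0.436  0.003]
```

View pics/crop.png

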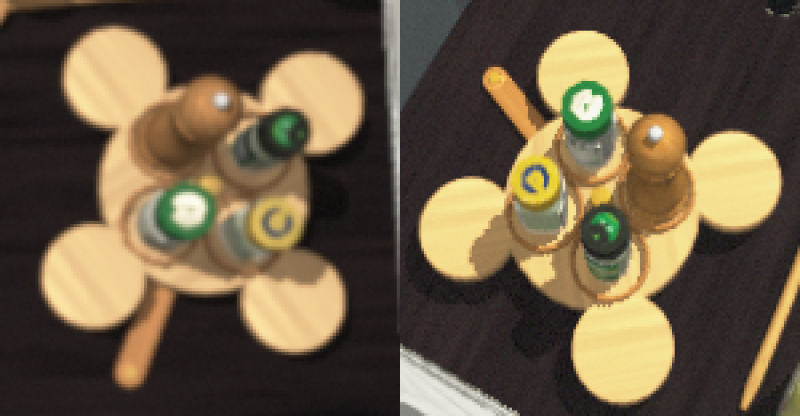

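The crop confirms it: the mill with its metal knob stands at the far-left lobe, at 37.8° about the axis at (0.622, −0.235). The tongue points to 159.5°, so the tray needs about +122° (counter-clockwise). I'll push the green-cap lobe's flank round the near side, with shut fingers at about 0.14 m radius and z = 0.022.

```bash
cat >> h.py <<'E'
C=np.array([.622,-.235])
def yaw():
    q=state()["ee_rot"]; return np.degrees(2*np.arctan2(q[1],q[0]))
def plan(way,p=None,y=None,g=1):
    """way: list of (x,y,z,yaw_deg) per row -> scaled rows"""
    p=np.array(state()["tool_pos"] if p is None else p); y=yaw() if y is None else y
    for i,w in enumerate(way):
        d=np.array(w[:3])-p; a=np.radians(y)
        s=[d[0]*np.cos(a)+d[1]*np.sin(a), d[0]*np.sin(a)-d[1]*np.cos(a), -d[2]]
        r=[round(k/.8,3) for k in s]; az=round(-(w[3]-y)/90,3)
        print(*r,0,0,az,g,sep=", ",end=",\n" if (i+1)%8 else ",\n--\n")
        # roll forward with the rounded values
        s=np.array(r)*.8; p=p+[s[0]*np.cos(a)+s[1]*np.sin(a), s[0]*np.sin(a)-s[1]*np.cos(a), -s[2]]; y=y-az*90
def polar(r,t,z,yw): return (C[0]+r*np.cos(np.radians(t)),C[1]+r*np.sin(np.radians(t)),z,yw)
E
python3 - <<'E'
from h import *
s=np.array(state()["tool_pos"]); y0=yaw(); print(y0)
e=np.array([.45,-.09,.225]); f=np.array(polar(.15,92,.225,85)[:3])
w=[(*(s+(e-s)*k/12),y0) for k in range(1,13)]
w+=[(*(e+(f-e)*k/4),y0+(85-y0)*k/8) for k in range(1,5)]
w+=[(f[0],f[1],.225-.05*max(0,k-4),y0+(85-y0)*min(k,8)/8) for k in range(5,9)]
plan(w)
E
```

```text
26.288215454442387
0.038, -0.041, -0.0, 0, 0, -0.0, 1,
0.038, -0.041, -0.001, 0, 0, -0.0, 1,
0.038, -0.041, -0.0, 0, 0, -0.0, 1,
0.038, -0.041, -0.0, 0, 0, -0.0, 1,
0.037, -0.041, -0.001, 0, 0, -0.0, 1,
0.038, -0.042, -0.0, 0, 0, -0.0, 1,
0.038, -0.041, -0.0, 0, 0, -0.0, 1,
0.038, -0.041, -0.001, 0, 0, -0.0, 1,
--
0.038, -0.041, -0.0, 0, 0, -0.0, 1,
0.038, -0.041, -0.001, 0, 0, -0.0, 1,
0.038, -0.041, 0.0, 0, 0, -0.0, 1,
0.038, -0.041, -0.0, 0, 0, -0.0, 1,
0.047, 0.022, -0.0, 0, 0, -0.082, 1,
0.044, 0.027, -0.0, 0, 0, -0.081, 1,
0.041, 0.033, -0.0, 0, 0, -0.082, 1,
0.035, 0.038, -0.0, 0, 0, -0.081, 1,
--
0.0, 0.0, 0.062, 0, 0, -0.082, 1,
0.0, 0.0, 0.063, 0, 0, -0.081, 1,
0.0, 0.0, 0.062, 0, 0, -0.082, 1,
0.0, 0.0, 0.063, 0, 0, -0.081, 1,
```

move_arm --plan '[0.038,-0.041,0,0,0,0,1,0.038,-0.041,0,0,0,0,1,0.038,-0.041,0,0,0,0,1,0.038,-0.041,0,0,0,0,1,0.038,-0.041,0,0,0,0,1,0.038,-0.041,0,0,0,0,1,0.038,-0.041,0,0,0,0,1,0.038,-0.041,0,0,0,0,1]' --newtons 10

```text
time: 1.1
tool_pos: [0.4009, -0.2607, 0.2223]
ee_rot: [0.974, 0.227, -0.0, -0.0]
contact_force: [0.8, -0.3, -0.2]
finger_gap: 0.015
grasp_force: 0.0
```

move_arm --plan '[0.038,-0.041,0,0,0,0,1,0.038,-0.041,0,0,0,0,1,0.038,-0.041,0,0,0,0,1,0.038,-0.041,0,0,0,0,1,0.047,0.022,0,0,0,-0.082,1,0.044,0.027,0,0,0,-0.082,1,0.041,0.033,0,0,0,-0.082,1,0.035,0.038,0,0,0,-0.082,1]'

```text
time: 2.1
tool_pos: [0.6189, -0.0858, 0.2221]
ee_rot: [0.883, 0.47, -0.0, -0.0]
contact_force: [-0.2, -0.3, 0.8]
finger_gap: 0.0004
grasp_force: 0.0
```

move_arm --plan '[0,0,0,0,0,-0.082,1,0,0,0,0,0,-0.082,1,0,0,0,0,0,-0.082,1,0,0,0,0,0,-0.082,1,0,0,0,0,0,0,1,0,0,0,0,0,0,1,0,0,0,0,0,0,1,0,0,0,0,0,0,1]'

```text
time: 3.1
tool_pos: [0.6179, -0.0858, 0.2226]
ee_rot: [0.735, 0.678, -0.0, 0.0]
contact_force: [0.0, -0.0, -0.1]
finger_gap: 0.0006
grasp_force: 0.0
```

Run:
```python
from h import *
s=state(); print(s["time"],s["tool_pos"],yaw(),s["finger_gap"],s["joints"],s["contact_force"])
c=capture("top"); save(c,"t1")
f=polar(.146,90,.022,85); p=np.array(s["tool_pos"])
plan([(f[0],f[1],p[2]+(.022-p[2])*k/6,85) for k in range(1,7)])
```

```text
3.1 [ 0.61789438 -0.08584388  0.2225752 ] 85.30753218773681 0.0006069539534749225 [ 0.46164888  0.43867671 -0.53723895  1.63897004  0.24278283  1.13102568
 -0.21987353] [ 0.04481252 -0.01276025 -0.1173435 ]
-0.003, 0.005, 0.042, 0, 0, 0.003, 1,
-0.0, 0.0, 0.042, 0, 0, 0.0, 1,
-0.0, 0.0, 0.041, 0, 0, 0.0, 1,
-0.0, 0.0, 0.042, 0, 0, 0.0, 1,
-0.0, 0.0, 0.042, 0, 0, 0.0, 1,
-0.0, 0.0, 0.042, 0, 0, 0.0, 1,
```

View pics/t1.png

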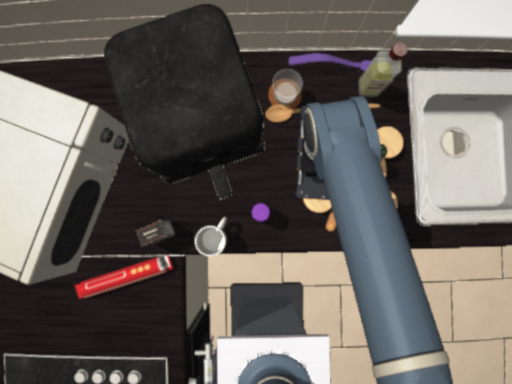

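The picture shows the fingers over the left notch, near (312,170). The wrist and forearm run over the jars, around (330–375,110–200), so I'll check the arm's height there before lowering.

Run:
```python
from h import *
c=capture("top"); P=cloud(c)
for p in [(320,125),(345,125),(355,150),(350,165),(365,180),(365,200),(385,260),(312,165)]: print(p,depth(c,*p).round(3))
c=capture("scene"); save(c,"s1");
```

```text
(320, 125) [ 0.611 -0.051  0.585]
(345, 125) [ 0.613 -0.088  0.577]
(355, 150) [ 0.572 -0.093  0.603]
(350, 165) [ 0.552 -0.084  0.61 ]
(365, 180) [ 0.53  -0.099  0.623]
(365, 200) [ 0.504 -0.094  0.635]
(385, 260) [ 0.435 -0.105  0.669]
(312, 165) [ 0.584 -0.066  0.393]
```

View pics/s1.png

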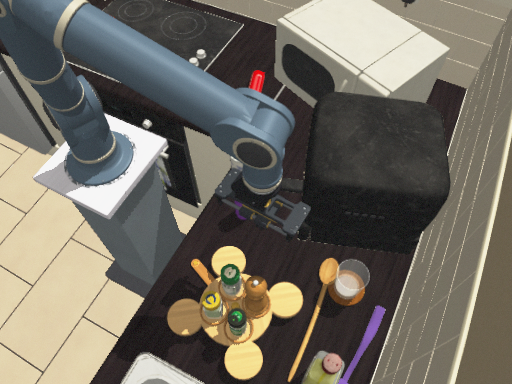

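The arm is about 0.6 m up, to the left of the jars (y ≈ −0.09), so lowering is safe.

move_arm --plan '[0,0.005,0.042,0,0,0,1,0,0,0.042,0,0,0,1,0,0,0.042,0,0,0,1,0,0,0.042,0,0,0,1,0,0,0.042,0,0,0,1,0,0,0.04,0,0,0,1,0,0,0,0,0,0,1,0,0,0,0,0,0,1]'

```text
time: 4.25
tool_pos: [0.6229, -0.0861, 0.0237]
ee_rot: [0.735, 0.678, 0.001, 0.001]
contact_force: [-0.6, 0.3, 0.1]
finger_gap: 0.0005
grasp_force: 0.0
```

Run:
```python
from h import *
s=state(); p=s["tool_pos"]; print(p,yaw(),s["contact_force"])
plan([polar(.139,t,.023,85+(t-92)*.85) for t in np.arange(94,94+4*24,4)])
```

```text
[ 0.62291555 -0.08612219  0.02372659] 85.32487167260605 [-0.61156796  0.29591482  0.13289988]
-0.014, -0.012, 0.001, 0, 0, -0.015, 1,
-0.002, -0.012, -0.0, 0, 0, -0.038, 1,
-0.002, -0.012, -0.0, 0, 0, -0.038, 1,
-0.002, -0.012, -0.0, 0, 0, -0.038, 1,
-0.002, -0.012, -0.0, 0, 0, -0.037, 1,
-0.003, -0.012, -0.0, 0, 0, -0.038, 1,
-0.002, -0.012, -0.0, 0, 0, -0.038, 1,
-0.003, -0.011, -0.0, 0, 0, -0.038, 1,
--
-0.003, -0.012, -0.0, 0, 0, -0.038, 1,
-0.003, -0.012, -0.0, 0, 0, -0.037, 1,
-0.003, -0.012, -0.0, 0, 0, -0.038, 1,
-0.003, -0.011, -0.0, 0, 0, -0.038, 1,
-0.003, -0.012, -0.0, 0, 0, -0.038, 1,
-0.004, -0.012, -0.0, 0, 0, -0.037, 1,
-0.004, -0.011, -0.0, 0, 0, -0.038, 1,
-0.003, -0.012, -0.0, 0, 0, -0.038, 1,
--
-0.004, -0.011, -0.0, 0, 0, -0.038, 1,
-0.004, -0.012, -0.0, 0, 0, -0.038, 1,
-0.004, -0.011, -0.0, 0, 0, -0.037, 1,
-0.004, -0.012, -0.0, 0, 0, -0.038, 1,
-0.004, -0.011, -0.0, 0, 0, -0.038, 1,
-0.005, -0.011, -0.0, 0, 0, -0.038, 1,
-0.004, -0.012, -0.0, 0, 0, -0.037, 1,
-0.005, -0.011, -0.0, 0, 0, -0.038, 1,
--
```

move_arm --plan '[-0.014,-0.012,0.001,0,0,-0.015,1,-0.002,-0.012,0,0,0,-0.038,1,-0.002,-0.012,0,0,0,-0.038,1,-0.002,-0.012,0,0,0,-0.038,1,-0.002,-0.012,0,0,0,-0.037,1,-0.003,-0.012,0,0,0,-0.038,1,-0.002,-0.012,0,0,0,-0.038,1,-0.003,-0.011,0,0,0,-0.038,1]'

```text
time: 5.25
tool_pos: [0.5484, -0.1178, 0.0234]
ee_rot: [0.569, 0.822, 0.001, 0.002]
contact_force: [0.8, 1.7, -0.3]
finger_gap: 0.0005
grasp_force: 0.8
```

Run:
```python
from h import *
s=state(); p=np.array(s["tool_pos"]); d=p[:2]-C; t0=np.degrees(np.arctan2(d[1],d[0]))%360
print(p,yaw(),t0,np.hypot(*d),s["contact_force"])
c=capture("top"); P=cloud(c); 
for q in [(387,141),(381,205)]: pass
m=(abs(P[...,2]-.04)<.006)&(abs(np.hypot(P[...,0]-C[0],P[...,1]-C[1])-.135)<.03)
a=np.arctan2(P[...,1]-C[1],P[...,0]-C[0])[m]
z=np.exp(4j*a).mean(); print("tray phase deg (mod 90)",np.degrees(np.angle(z))/4%90,abs(z),m.sum())
save(c,"t2")
```

```text
[ 0.54837491 -0.11780286  0.02335673] 110.65660859082762 122.13768765007654 0.13840456267847023 [ 0.76206659  1.69255423 -0.27860668]
tray phase deg (mod 90) 56.547513929215164 0.7624170659312375 1704
```

View pics/t2.png

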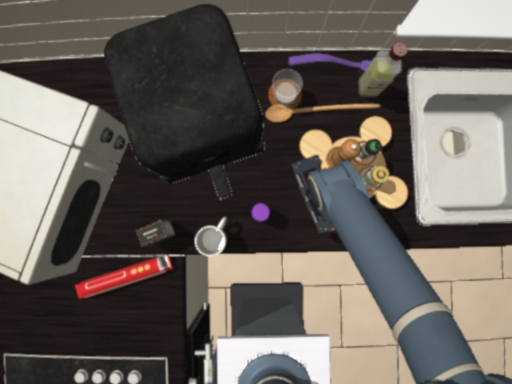

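The tray is turning as planned: the tip is at 122° and the tray phase at 56.5°, a rise of 19°. All containers stand. I'll continue the arc to a tip angle of about 225°.

Run:
```python
from h import *
plan([polar(.138,t,.023,110.7+(t-122.1)*.85) for t in 122.1+4.2*np.arange(1,17)])
```

```text
-0.003, -0.01, 0.0, 0, 0, -0.04, 1,
-0.003, -0.012, 0.0, 0, 0, -0.04, 1,
-0.003, -0.012, 0.0, 0, 0, -0.04, 1,
-0.003, -0.012, 0.0, 0, 0, -0.039, 1,
-0.004, -0.013, 0.0, 0, 0, -0.04, 1,
-0.004, -0.012, 0.0, 0, 0, -0.04, 1,
-0.003, -0.012, 0.0, 0, 0, -0.039, 1,
-0.004, -0.012, 0.0, 0, 0, -0.04, 1,
--
-0.004, -0.012, 0.0, 0, 0, -0.04, 1,
-0.004, -0.012, 0.0, 0, 0, -0.039, 1,
-0.005, -0.012, 0.0, 0, 0, -0.04, 1,
-0.004, -0.011, 0.0, 0, 0, -0.04, 1,
-0.005, -0.012, 0.0, 0, 0, -0.039, 1,
-0.004, -0.012, 0.0, 0, 0, -0.04, 1,
-0.005, -0.012, 0.0, 0, 0, -0.04, 1,
-0.005, -0.011, 0.0, 0, 0, -0.039, 1,
--
```

move_arm --plan '[-0.003,-0.012,0,0,0,-0.04,1,-0.003,-0.012,0,0,0,-0.04,1,-0.003,-0.012,0,0,0,-0.04,1,-0.003,-0.012,0,0,0,-0.04,1,-0.004,-0.012,0,0,0,-0.04,1,-0.004,-0.012,0,0,0,-0.04,1,-0.003,-0.012,0,0,0,-0.04,1,-0.004,-0.012,0,0,0,-0.04,1]'

```text
time: 6.3
tool_pos: [0.4963, -0.1767, 0.0229]
ee_rot: [0.347, 0.938, 0.0, 0.001]
contact_force: [0.6, 1.7, -0.0]
finger_gap: 0.0004
grasp_force: 0.8
```

```bash
cat >> h.py <<'E'
def rep():
    s=state(); p=np.array(s["tool_pos"]); d=p[:2]-C; t0=np.degrees(np.arctan2(d[1],d[0]))%360
    print(s["time"],p.round(4),yaw()%360,t0,np.hypot(*d),s["contact_force"],np.round(s["joints"],2))
    c=capture("top"); P=cloud(c)
    m=(abs(P[...,2]-.04)<.006)&(abs(np.hypot(P[...,0]-C[0],P[...,1]-C[1])-.135)<.03)
    a=np.arctan2(P[...,1]-C[1],P[...,0]-C[0])[m]
    z=np.exp(4j*a).mean(); print("phase mod 90",np.degrees(np.angle(z))/4%90,abs(z),m.sum())
    return c,p,t0
E
python3 - <<'E'
from h import *
c,p,t0=rep()
y=yaw()
plan([polar(.138,t,.023,y+(t-t0)*.85) for t in t0+4.2*np.arange(1,17)])
E
```

```text
6.3 [ 0.4963 -0.1767  0.0229] 139.42203625797563 155.12292282643622 0.1385278523132059 [ 0.63630108  1.70292759 -0.01859977] [ 0.8   0.6  -0.7   2.02  0.59  0.72  0.59]
phase mod 90 89.93586125543247 0.7434099418564132 1808
-0.004, -0.009, -0.001, 0, 0, -0.04, 1,
-0.004, -0.012, 0.0, 0, 0, -0.039, 1,
-0.004, -0.012, 0.0, 0, 0, -0.04, 1,
-0.004, -0.012, 0.0, 0, 0, -0.04, 1,
-0.005, -0.012, 0.0, 0, 0, -0.039, 1,
-0.004, -0.012, 0.0, 0, 0, -0.04, 1,
-0.005, -0.012, 0.0, 0, 0, -0.04, 1,
-0.005, -0.011, 0.0, 0, 0, -0.039, 1,
--
-0.005, -0.012, 0.0, 0, 0, -0.04, 1,
-0.005, -0.011, 0.0, 0, 0, -0.04, 1,
-0.005, -0.012, 0.0, 0, 0, -0.039, 1,
-0.005, -0.011, 0.0, 0, 0, -0.04, 1,
-0.006, -0.012, 0.0, 0, 0, -0.04, 1,
-0.005, -0.011, 0.0, 0, 0, -0.039, 1,
-0.006, -0.011, 0.0, 0, 0, -0.04, 1,
-0.006, -0.012, 0.0, 0, 0, -0.04, 1,
--
```

move_arm --plan '[-0.004,-0.012,0,0,0,-0.04,1,-0.004,-0.012,0,0,0,-0.04,1,-0.004,-0.012,0,0,0,-0.04,1,-0.004,-0.012,0,0,0,-0.04,1,-0.005,-0.012,0,0,0,-0.04,1,-0.004,-0.012,0,0,0,-0.04,1,-0.005,-0.012,0,0,0,-0.04,1,-0.005,-0.011,0,0,0,-0.04,1]'

```text
time: 7.35
tool_pos: [0.4846, -0.2556, 0.0224]
ee_rot: [0.103, 0.995, -0.0, -0.0]
contact_force: [-0.8, 1.7, -0.3]
finger_gap: 0.0004
grasp_force: 0.8
```

Run:
```python
from h import *
c,p,t0=rep()
y=yaw()
plan([polar(.138,t,.023,y+(t-t0)*.7) for t in t0+4.2*np.arange(1,9)])
```

```text
7.35 [ 0.4846 -0.2556  0.0224] 168.16053686083302 188.5331276822163 0.13896044295808269 [-0.8351186   1.67584011 -0.32000733] [ 1.01  0.68 -0.81  1.97  0.69  0.8   1.17]
phase mod 90 34.141780360930696 0.7349551889877762 1887
-0.005, -0.009, -0.001, 0, 0, -0.033, 1,
-0.005, -0.012, -0.0, 0, 0, -0.032, 1,
-0.006, -0.011, -0.0, 0, 0, -0.033, 1,
-0.005, -0.011, -0.0, 0, 0, -0.033, 1,
-0.006, -0.012, -0.0, 0, 0, -0.032, 1,
-0.006, -0.011, -0.0, 0, 0, -0.033, 1,
-0.007, -0.011, -0.0, 0, 0, -0.033, 1,
-0.006, -0.01, -0.0, 0, 0, -0.032, 1,
--
```

move_arm --plan '[-0.005,-0.012,0,0,0,-0.033,1,-0.005,-0.012,0,0,0,-0.033,1,-0.006,-0.011,0,0,0,-0.033,1,-0.006,-0.012,0,0,0,-0.033,1,-0.006,-0.012,0,0,0,-0.033,1,-0.006,-0.011,0,0,0,-0.033,1,-0.007,-0.011,0,0,0,-0.033,1,-0.006,-0.011,0,0,0,-0.033,1]'

```text
time: 8.4
tool_pos: [0.5195, -0.3289, 0.022]
ee_rot: [-0.103, 0.995, 0.0, -0.001]
contact_force: [-0.9, 1.8, 0.1]
finger_gap: 0.0007
grasp_force: 0.7
```

Run:
```python
from h import *
c,p,t0=rep()
y=yaw()
# back off clockwise 8 deg, then radially out, then up
plan([polar(.139,t0-3,.023,y),polar(.142,t0-8,.023,y),polar(.165,t0-10,.023,y),polar(.18,t0-10,.05,y)]+[polar(.185,t0-10,.05+.045*k,y) for k in (1,2,3,4)])
```

```text
8.4 [ 0.5195 -0.3289  0.022 ] 191.8707915258493 222.49125205536532 0.1390198816124903 [-0.93725913  1.81641432  0.14692691] [ 1.1   0.79 -0.89  1.8   0.76  0.93  1.65]
phase mod 90 68.74074623852098 0.7595432023189372 2116
0.005, 0.01, -0.001, 0, 0, -0.0, 1,
0.01, 0.012, -0.0, 0, 0, -0.0, 1,
0.029, -0.004, -0.0, 0, 0, -0.0, 1,
0.018, -0.007, -0.034, 0, 0, -0.0, 1,
0.006, -0.002, -0.056, 0, 0, -0.0, 1,
-0.0, 0.0, -0.057, 0, 0, -0.0, 1,
-0.0, 0.0, -0.056, 0, 0, -0.0, 1,
-0.0, 0.0, -0.056, 0, 0, -0.0, 1,
--
```

The mill's lobe is within about 2° of the tongue, so I'll back off, move out and rise.

move_arm --plan '[0.005,0.01,0,0,0,0,1,0.01,0.012,0,0,0,0,1,0.029,-0.004,0,0,0,0,1,0.018,-0.007,-0.034,0,0,0,1,0.006,-0.002,-0.056,0,0,0,1,0,0,-0.056,0,0,0,1,0,0,-0.056,0,0,0,1,0,0,-0.056,0,0,0,1]'

```text
time: 9.45
tool_pos: [0.4643, -0.3321, 0.2294]
ee_rot: [-0.104, 0.995, -0.0, -0.001]
contact_force: [0.7, 0.3, -0.0]
finger_gap: 0.0003
grasp_force: 0.0
```

Run:
```python
from h import *
c,p,t0=rep(); b=capture("scene"); cv2.imwrite("pics/end.png",np.hstack([cv2.resize(c["img"],(400,300)),cv2.resize(b["img"],(400,300))])[:,:,::-1])
```

```text
9.45 [ 0.4643 -0.3321  0.2294] 191.8898889385118 211.61354983112625 0.18522908363248922 [ 0.69769072  0.3021482  -0.03065185] [ 1.35  0.52 -1.11  1.74  0.5   1.2   1.88]
phase mod 90 68.5245445007185 0.7545672033779705 2383
```

View pics/end.png

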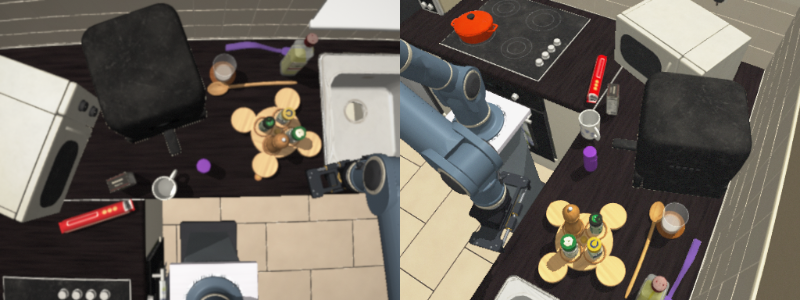

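The left view shows the mill's lobe at (265,163), with the stud just beyond it at (258,178). All containers are upright, the mug and tea box have not moved, and the hand is clear.

```bash
python3 -c "
from station import *
print(job_done())"
```

```text
the job is handed in; nothing more can be done
None
```

I pushed the carousel about 120° counter-clockwise and handed the job in at about 9.5 s; the pepper mill's lobe measured about 1° from the tongue. The mill and jars stand upright, the mug and tea box look unmoved, and the hand is clear; no verdict came back on hand-in.

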